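# Fit the divider in the sample case and hold the bottle over its bay

## Task

Take the plywood divider out of its stand, slide it down the pair of grooves in the middle of the wooden sample case until it is fully home, and let go of it. Then take the small sample bottle by its cap, carry it clear above the lying wine bottle and the case wall, disturbing nothing, and hold it upright over the middle of the cork pad in the empty bay, its foot a finger's breadth (about 15 to 20 mm) above the level of the case's rim. Do not set it down or let go: finish while still holding it there, steady and touching nothing, because I still have to slip a tasting card under it.

Things in the scene. Friction and masses are not known exactly. Their poses are not given: they have to be found in the camera images.
- case: Open pale wooden case, fixed; outside 122 (own x) x 184 (own y), rim 78 high, walls and floor 8 thick (mm). Origin: centre of underside, z up. Two bays, 80 (y) x 106 (x), centred at y = +-44. At y = 0 a groove 13 wide runs down each long wall to the floor, between ribs 10 deep; groove bottoms 106 apart in x; the ribs' top 5 mm is bevelled as a lead-in, 23 wide at the rim.
- divider: Loose plywood panel (60 g) standing upright: 100 mm wide (own x), 8 thick (own y), 70 high, with a tab 40 wide and 8 thick in the middle of its top edge, up to 114 mm; take it by the tab. Origin: centre of lower edge, z up. A half turn makes no difference. Fully home, its lower edge is on the case's floor and only the tab rises above the rim.
- stand: Fixed wooden block 110 (own x) x 44 (own y) x 38 mm high with a 12 mm wide slot along its x, 30 mm deep, in which the divider stands at the start (its foot 8 mm above the bench). Origin: centre of its underside. The divider's x lies along the stand's x at the start.
- bottle: Small round sample bottle of green glass standing on the bench, about 200 g, 160 mm high; body 46 mm in diameter up to 92 mm, shoulder to 114 mm, aluminium cap 27 mm in diameter from 120 to 160 mm above the foot. Origin: centre of its foot; z along its axis, up.
- pad: Round cork pad, 56 mm in diameter, 3 mm thick, fixed on the floor in the middle of the empty bay of the case; the bay over which the bottle is to be held. Either bay. Origin: centre of its underside, 8 mm above the bench.
- jar: Loose glass jar with steel lid, 54 mm in diameter, 58 mm high, in the other bay of the case. Leave it alone. Origin: centre of its foot.
- cradle: Fixed low wooden cradle, 210 x 85 mm, lying roughly along world x between the stand and the case; carries the wine bottle. Origin: on its underside, 40 mm along its own x from the middle.
- wine: Full-size dark wine bottle lying loose in the cradle along own x, neck to +x: 74 mm in diameter, 290 mm long, its top side 97 mm above the bench. Origin: mid length, on its underside (23 mm above the bench). Leave it alone.
- glass: Clear stemmed tasting glass standing on the far part of the bench, 62 mm in diameter, 149 mm high. Origin: centre of its foot. Leave it alone.
Things that resemble listed ones, but are neither listed nor needed, are in the scene too. What is shaped like the bottle but purple is not meant.

How it is judged:
On the way, in this order (a step that is already met when the one before it is completed fails the run):
1. the divider is fully home in the grooves and let go, the bottle still standing on the bench (z of divider in the frame of case below 0.013 m and y of divider in the frame of case between -0.006 and 0.006 m and x of divider in the frame of case between -0.006 and 0.006 m and angle between the x axis of divider and the x axis of case, either way round below 0.1 rad and angle between divider's own z axis and vertical below 0.1 rad and contact force between the fingers and divider below 0.1 N and height (world z) of bottle below 0.01 m), for 0.2 s.
2. the bottle is lifted off the bench in the fingers (height (world z) of bottle above 0.03 m and contact force between the fingers and bottle above 0.5 N), for 0.1 s.
At the end, for the whole second after the job is handed in: Divider in the grooves, lower edge within 5 mm of the case floor. Bottle held in the fingers, still, upright within 7 degrees, foot within 12 mm of the pad's centre seen from above and 3 to 35 mm above the rim; bottle and arm touch neither case nor divider, nor the bottle the jar (horizontal distance between bottle and pad below 0.012 m and z of bottle in the frame of case between 0.081 and 0.113 m and angle between bottle's own z axis and vertical below 0.12 rad and linear speed of bottle below 0.02 m/s and contact force between the fingers and bottle above 0.5 N and contact force between bottle and case below 0.05 N and contact force between bottle and divider below 0.05 N and contact force between bottle and jar below 0.05 N and contact force between the arm and case below 0.1 N and contact force between the arm and divider below 0.1 N and z of divider in the frame of case below 0.013 m and y of divider in the frame of case between -0.006 and 0.006 m and x of divider in the frame of case between -0.006 and 0.006 m and angle between the x axis of divider and the x axis of case, either way round below 0.1 rad and angle between divider's own z axis and vertical below 0.1 rad); the arm keeps its last pose, push and grip.
It fails at once if the lying wine bottle is disturbed (moved over 20 mm) (distance of wine from where it was at the start of the episode above 0.02 m).
It fails at once if the tasting glass is disturbed (moved over 20 mm or tipped) (distance of glass from where it was at the start of the episode above 0.02 m or angle between glass's own z axis and vertical above 0.3 rad).
It fails at once if the jar in the case is disturbed (moved over 20 mm or tipped) (distance of jar from where it was at the start of the episode above 0.02 m or angle between jar's own z axis and vertical above 0.3 rad).
It fails at once if the sample bottle is tipped more than 35 degrees (angle between bottle's own z axis and vertical above 0.6 rad).
It also fails if it takes over 69 s, if anything falls off the work surface, if the arm or the gripper's body presses on something with over 40 N, if the wrist force passes 120 N, or if a joint passes its speed limit or range.

## Robot

A 6-joint arm with a two-finger parallel gripper is mounted at the origin on the work surface. World frame = base frame: x ahead of the robot, y to its left, z up, the work surface at z = 0. Lengths are in m, angles in rad, forces in N, time in s.
With the tool pointing down it reaches from about 0.3 to 0.775 m from the base axis. Payload 14.6 kg.
Tool frame: the origin (TCP) lies between the finger pads; the fingertips stand 14 mm ahead of it and the grasp point (between the pads) lies 5 mm behind it (env.finger_overhang is the distance from the TCP to the fingertips, in m); z points along the fingers, y is the line along which they close (so a half turn about z gives the same grasp; the last joint's range is limited). The gripper opens to 94 mm and grips with 3 to 60 N. Pads are 16 mm wide; open, the fingers measure 119 mm over their backs; the gripper's body (75 mm by 177 mm) begins 78 mm behind the grasp point.
Start: joints at [-1.211, 0.3, 1.521, -0, 1.321, -0.067], TCP at [0.228, -0.501, 0.219] pointing down, gripper open.
Joint ranges: [-3.03, 3.03], [-0.79, 2.21], [0.23, 2.52], [-1.04, 4.18], [0, 3.07], [-2.55, 2.55]. Speed limits (rad/s): [2.22, 2.22, 2.57, 3.14, 3.14, 3.14].

## Interface

Orientations are given as a unit quaternion [w, x, y, z].
In Python, from plant import env, optics, workorder gives the robot as it stands. The module is installed in compiled form; this text tells all that it offers.
- The arm moves only by the tool apply_moves, never from a script. Its argument "targets" is a list of rows, each a list of 7 numbers: the gripper's target within -1 to 1 (shut at 1, half-way at 0, fully open at -1), then the shift along the tool's x, y, z scaled (see below), then the turn, a rotation vector about the tool's x, y, z scaled (see below). In form: [[grip, tx, ty, tz, ax, ay, az], ...]. A call has 1 to 10 rows; each row shifts and turns the commanded pose from where the row before left it, along the tool's axes as they then stand; what a row does not reach is not made up. The controller multiplies each number of a shift by 0.03 m and each number of a turn by 90 degrees. A row lasts 1/12 s, in which the tool goes at most 41.7 mm and 7.16 degrees, less where a joint would pass 70% of its speed; a pose out of reach is approached as far as the arm can. A call with a number of a shift or a turn outside -1 to 1 is refused whole. A call with a gripper value outside its range is refused whole. The fingers move at their own pace and stop on an object; "newtons" is the grip in N (left out, the last holds). Time passes only in rows, so rows that do not move let the fingers close. It gives the time, the measured TCP pose, the force and the opening at its end, in the units of the state.
- env.sense(): the state, without advancing time (a new reading comes with each control period).
- optics.capture(name): name is "scene" or "top"; returns a dict with "color" (480x640x3 uint8, red, green, blue), "K" (3x3 intrinsics, pixels), "extrinsics" (4x4, takes a point from camera to world coordinates). Camera axes: x right, y up, looking along -z (the intrinsics and any distortion apply to the point x, -y, -z); pixel columns grow to the right and rows downward; lengths in m; the calibration is good to about 2 mm. A picture is of the moment at which its call begins. There is no depth.
- workorder.sign_off(): hands the job in, once; it reports no verdict.
The state is a dict: "clock": time; "joint_positions": joint angles; "qd": joint speeds; "joint_torque": joint torques, N m; "eef_pos": TCP position; "tcp_rot": TCP orientation; "force": force on the tool from outside, world axes, zero at the start; "torque": the same for the moment, N m; "width": finger opening in m.
Only numpy, scipy, OpenCV 4.12 (cv2) and the standard library are available. Lean on these libraries where they do the work, as an engineer would, in place of code of your own. Each camera call takes 0.05 s, during which the arm holds its last target. There are 200 camera calls.

## Working session

There is one attempt and no reset: what is moved stays moved. The work goes in short steps, Python scripts to look and compute and a tool call to move; the robot and the scene stay as the last step left them, time stands still between calls to the robot, and variables do not carry over. Pictures are saved under pics/ and viewed, on a budget of 10 in all, crops included, one or two more only if the job needs it, and the job is handed in when it is done.

Besides the shell and the picture viewer there is one more tool, called by a JSON object that holds its "method" and its "body", one argument or row to a line. apply_moves: Moves the arm, as the interface text tells. Its arguments: {"type":"object","properties":{"targets":{"type":"array"},"newtons":{"type":"number"}},"required":["targets"]}

```bash
mkdir -p pics; python3 - <<'E'
from plant import env, optics
import cv2
print(env.sense())
for n in("scene","top"):
    c=optics.capture(n); cv2.imwrite(f"pics/{n}0.png",c["color"][:,:,::-1]); print(c["K"],c["extrinsics"],[k for k in c])
E
```

```text
{'clock': 0.0, 'joint_positions': array([-1.21057259e+00,  3.00486144e-01,  1.52155478e+00, -2.38400652e-05,
        1.32072700e+00, -6.66199448e-02]), 'qd': array([ 0.00250255,  0.00058891, -0.00056501, -0.00082478, -0.00022585,
        0.00121799]), 'joint_torque': array([-1.19651755e-03, -5.31803727e+01, -3.52734661e+01,  7.07949582e-02,
        2.44173640e-02, -1.04393084e-04]), 'eef_pos': array([ 0.22759573, -0.50043207,  0.2188892 ]), 'tcp_rot': array([-5.79626407e-04,  9.77311078e-01,  2.11808193e-01, -9.73799099e-05]), 'force': array([-0.71055474, -1.06002321,  0.40597964]), 'torque': array([0.04272257, 0.0178442 , 0.0156177 ]), 'width': 0.09411619511942443}
[[521.45747748   0.         313.18785741]
 [  0.         521.45747748 230.72636942]
 [  0.           0.           1.        ]] [[ 0.19350145 -0.56615977  0.8012617   1.61275057]
 [ 0.9810621   0.1044816  -0.16309736 -0.15147346]
 [ 0.00862206  0.81764706  0.57565523  0.7716485 ]
 [ 0.          0.          0.          1.        ]] ['color', 'K', 'extrinsics']
[[540.76138221   0.         317.45113152]
 [  0.         540.76138221 233.68693056]
 [  0.           0.           1.        ]] [[-0.0181288   0.98315051 -0.18189675  0.41513975]
 [-0.99983395 -0.01816242  0.00148105  0.04753912]
 [-0.00184759  0.18189339  0.98331652  1.06678418]
 [ 0.          0.          0.          1.        ]] ['color', 'K', 'extrinsics']
```

View pics/scene0.png

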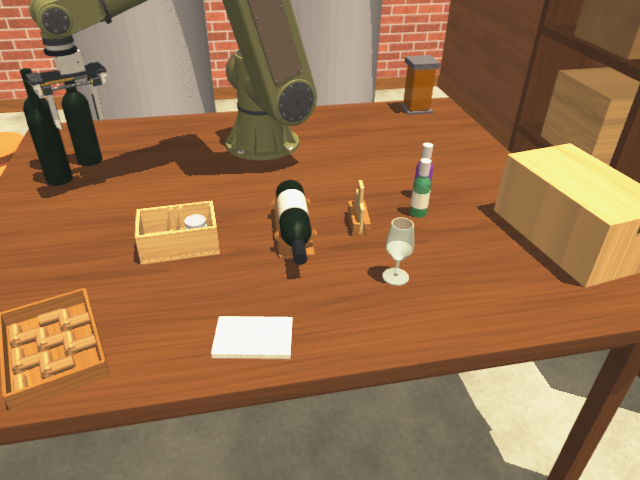

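View pics/top0.png

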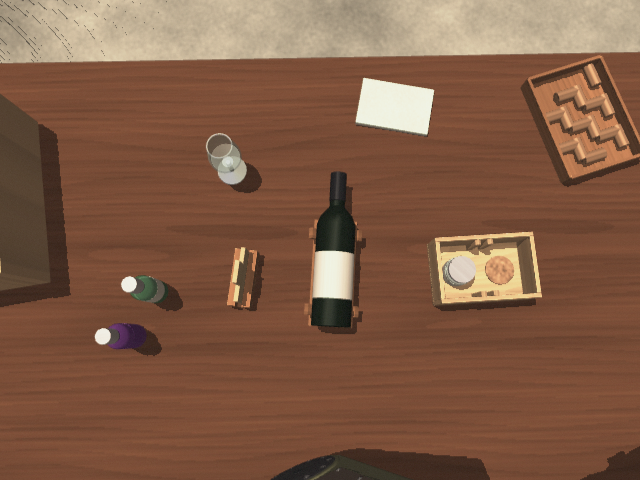

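Top view: the case is at about (485,270), with the jar in its left bay (460,271) and the cork pad in its right bay (499,270). The divider and stand are at (242,278), the green bottle's cap at (129,285), the purple decoy at (103,337), and the wine at (334,265). I'll zoom in on these to measure them.

```bash
python3 - <<'E'
import cv2,numpy as np
t=cv2.imread("pics/top0.png"); o=np.zeros((600,800,3),np.uint8)
def put(x0,y0,w,h,s,X,Y):
    c=cv2.resize(t[y0:y0+h,x0:x0+w],None,fx=s,fy=s,interpolation=cv2.INTER_CUBIC)
    for i in range(0,w,10): cv2.line(c,(i*s,0),(i*s,6 if i%50 else 14),(255,255,255),1)
    for i in range(0,h,10): cv2.line(c,(0,i*s),(6 if i%50 else 14,i*s),(255,255,255),1)
    o[Y:Y+h*s,X:X+w*s]=c
put(425,225,120,90,4,0,0); put(220,240,50,80,6,490,0); put(110,265,75,50,4,0,370)
cv2.imwrite("pics/z.png",o)
E
```

```text
(no output)
```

View pics/z.png

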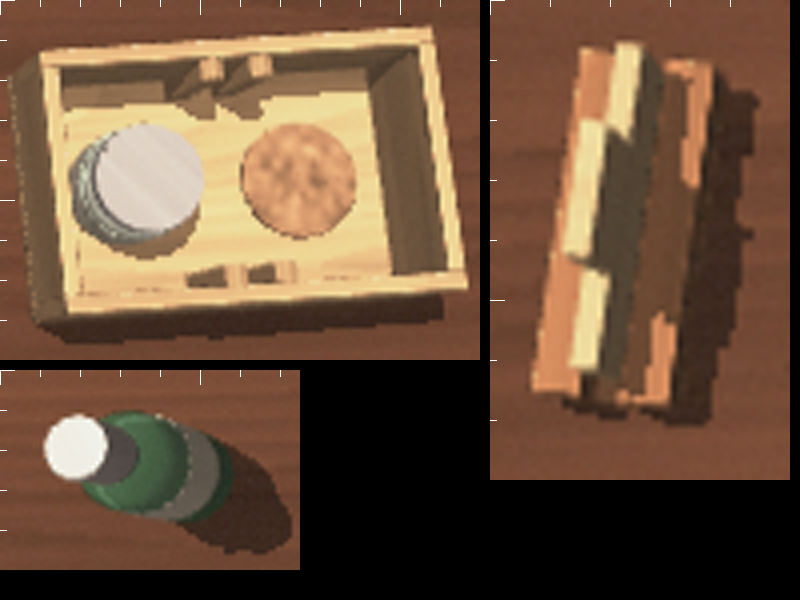

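```bash
cat > h.py <<'E'
import numpy as np, cv2
from scipy.spatial.transform import Rotation as R
from plant import env, optics
CAL={"top":(np.array([[540.76138221,0,317.45113152],[0,540.76138221,233.68693056],[0,0,1]]),
 np.array([[-0.0181288,0.98315051,-0.18189675,0.41513975],[-0.99983395,-0.01816242,0.00148105,0.04753912],[-0.00184759,0.18189339,0.98331652,1.06678418]])),
"scene":(np.array([[521.45747748,0,313.18785741],[0,521.45747748,230.72636942],[0,0,1]]),
 np.array([[0.19350145,-0.56615977,0.8012617,1.61275057],[0.9810621,0.1044816,-0.16309736,-0.15147346],[0.00862206,0.81764706,0.57565523,0.7716485]]))}
def ray(px,z,cam="top"):
    K,E=CAL[cam]; d=E[:,:3]@(np.array([1,-1,-1])*(np.linalg.inv(K)@[px[0],px[1],1])); c=E[:,3]
    return (c+d*(z-c[2])/d[2])[:2]
def proj(P,cam="top"):
    K,E=CAL[cam]; q=K@((E[:,:3].T@(np.array(P)-E[:,3]))*[1,-1,-1]); return q[:2]/q[2]
def tcp(s=None):
    s=s or env.sense(); w,x,y,z=s["tcp_rot"]; return s["eef_pos"],R.from_quat([x,y,z,w])
def goto(xyz,yaw,mod=True):
    """tool y axis along world direction yaw (mod pi); prints total move in move units (tool axes now)."""
    p,r=tcp(); y=np.array([np.cos(yaw),np.sin(yaw),0]); M=r.as_matrix()
    if y@M[:,1]<0 and mod: y=-y
    T=R.from_matrix(np.c_[np.cross(y,[0,0,-1]),y,[0,0,-1]])
    print("tcp",p.round(4),"shift units",(r.inv().apply(np.array(xyz)-p)/.03).round(2),"turn units",((r.inv()*T).as_rotvec()/(np.pi/2)).round(4),"clock",env.sense()["clock"])
E
python3 - <<'E'
from h import *
np.set_printoptions(precision=4,suppress=True)
def P(X,Y,s,x0,y0): return ((X+.5)/s-.5+x0,(Y+.5)/s-.5+y0)
A=lambda X,Y:P(X,Y,4,425,225)
D=lambda X,Y:P(X-490,Y,6,220,240)
B=lambda X,Y:P(X,Y-370,4,110,265)
c=[ray(A(*q),.078) for q in[(40,50),(432,28),(468,288),(70,312)]]
print("case",np.array(c),np.mean(c,0)); e=[c[1]-c[0],c[2]-c[3],c[3]-c[0],c[2]-c[1]]
print([(np.linalg.norm(v),np.degrees(np.arctan2(v[1],v[0]))) for v in e])
r1,r2=ray(A(236.5,67),.075),ray(A(260.5,273.5),.075); print("ribs",r1,r2,(r1+r2)/2,np.degrees(np.arctan2(*(r1-r2)[::-1])))
pad=ray(A(298,180),.011);print("pad",pad, "jar",ray(A(150,178),.066))
print("tab",ray(D(585.5,188.5),.122)); s1,s2=ray(D(631,43),.078),ray(D(582,370),.078)
print("shoulders",s1,s2,(s1+s2)/2,np.linalg.norm(s1-s2),np.degrees(np.arctan2(*(s1-s2)[::-1])))
st=[ray(D(*q),.038) for q in[(582,48),(712,62),(668,403),(532,388)]];print("stand",np.mean(st,0),[np.degrees(np.arctan2(*(v)[::-1])) for v in(st[0]-st[3],st[1]-st[2])])
print("cap",ray(B(76,447),.160),"purple",ray((102.5,337),.16))
print("wine edge",ray((313,270),.06),ray((357,270),.06))
p,r=tcp();print(r.as_matrix())
# refine colour: cap centroid & pad centroid in both
t=cv2.imread("pics/scene0.png");hsv=cv2.cvtColor(t,cv2.COLOR_BGR2HSV)
print("scene px of cap pred",proj([*ray(B(76,447),.160),.16],"scene"),"tab pred",proj([*ray(D(585.5,188.5),.122),.122],"scene"))
cv2.imwrite("pics/zs.png",np.vstack([cv2.resize(t[150:250,330:450],None,fx=3,fy=3,interpolation=2),cv2.resize(t[190:270,120:240],None,fx=3,fy=3,interpolation=2)]))
E
```

```text
case [[ 0.5875 -0.1713]
 [ 0.5946 -0.3541]
 [ 0.4741 -0.3595]
 [ 0.4666 -0.178 ]] [ 0.5307 -0.2657]
[(np.float64(0.18285336015254364), np.float64(-87.80081328724873)), (np.float64(0.1816864660021769), np.float64(-87.62323313853726)), (np.float64(0.12114526299818058), np.float64(-176.84754147995378)), (np.float64(0.12056836570228568), np.float64(-177.39796028994456))]
ribs [ 0.5784 -0.2628] [ 0.4826 -0.2667] [ 0.5305 -0.2648] 2.315647236918556
pad [ 0.5322 -0.3088] jar [ 0.5283 -0.2216]
tab [0.526  0.1911]
shoulders [0.576  0.1842] [0.4759 0.1983] [0.526  0.1913] 0.10106799625124582 -8.052465687247572
stand [0.5244 0.1916] [np.float64(-7.744189719931977), np.float64(-7.153894671673097)]
cap [0.5031 0.3644] purple [0.4163 0.4036]
wine edge [0.5325 0.0556] [ 0.531  -0.0267]
[[ 0.9103  0.414  -0.0004]
 [ 0.414  -0.9103  0.0009]
 [ 0.     -0.001  -1.    ]]
scene px of cap pred [425.7788 159.1107] tab pred [361.382  182.6578]
```

View pics/zs.png

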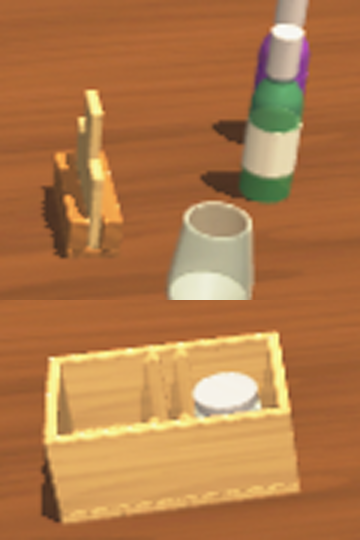

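{"method": "apply_moves", "body": {
  "targets": [
    [0, 0, 0, 0, 0, 0, 0.0716],
    [0, 0, 0, 0, 0, 0, 0.0716],
    [0, 0, 0, 0, 0, 0, 0.0716],
    [0, 0, 0, 0, 0, 0, 0.0716],
    [0, 0, 0, 0, 0, 0, 0.0716],
    [0, 0.27, -1, 0, 0, 0, 0],
    [0, 0.27, -1, 0, 0, 0, 0],
    [0, 0.27, -1, 0, 0, 0, 0],
    [0, 0.27, -1, 0, 0, 0, 0],
    [0, 0.27, -1, 0, 0, 0, 0]
  ],
  "newtons": 25
}}

```text
clock: 0.93
eef_pos: [0.2883, -0.356, 0.2191]
tcp_rot: [-0.0, 0.998, -0.068, -0.0]
force: [0.2, -1.3, -0.0]
width: 0.0468
```

{"method": "apply_moves", "body": {
  "targets": [
    [0, 0.27, -1, 0, 0, 0, 0],
    [0, 0.27, -1, 0, 0, 0, 0],
    [0, 0.27, -1, 0, 0, 0, 0],
    [0, 0.27, -1, 0, 0, 0, 0],
    [0, 0.27, -1, 0, 0, 0, 0],
    [0, 0.27, -1, 0, 0, 0, 0],
    [0, 0.27, -1, 0, 0, 0, 0],
    [0, 0.27, -1, 0, 0, 0, 0],
    [0, 0.27, -1, 0, 0, 0, 0],
    [0, 0.27, -1, 0, 0, 0, 0]
  ]
}}

```text
clock: 1.77
eef_pos: [0.4091, -0.0696, 0.2194]
tcp_rot: [-0.0, 0.998, -0.068, -0.0]
force: [-0.2, -0.6, -0.3]
width: 0.047
```

{"method": "apply_moves", "body": {
  "targets": [
    [0, 0.27, -1, 0, 0, 0, 0],
    [0, 0.27, -1, 0, 0, 0, 0],
    [0, 0.27, -1, 0, 0, 0, 0],
    [0, 0.27, -1, 0, 0, 0, 0],
    [0, 0.27, -1, 0, 0, 0, 0],
    [0, 0.27, -1, 0, 0, 0, 0],
    [0, 0.27, -1, 0, 0, 0, 0],
    [0, 0, 0, 0, 0, 0, 0],
    [0, 0, 0, 0, 0, 0, 0]
  ]
}}

```text
clock: 2.52
eef_pos: [0.4933, 0.1301, 0.2187]
tcp_rot: [0.0, 0.998, -0.067, -0.001]
force: [-0.1, -1.8, 0.6]
width: 0.047
```

```bash
python3 - <<'E'
from h import *
goto([.526,.191,.100],np.radians(82.3))
E
```

```text
tcp [0.4933 0.1301 0.2187] shift units [ 0.82 -2.16  3.96] turn units [0.0003 0.0008 0.0006] clock 2.5167
```

{"method": "apply_moves", "body": {
  "targets": [
    [0, 0.27, -0.72, 0.6, 0, 0, 0],
    [0, 0.27, -0.72, 0.6, 0, 0, 0],
    [0, 0.28, -0.72, 0.6, 0, 0, 0],
    [0, 0, 0, 0, 0, 0, 0],
    [0, 0, 0, 0, 0, 0, 0]
  ]
}}

```text
clock: 2.93
eef_pos: [0.5261, 0.1895, 0.1645]
tcp_rot: [0.0, 0.998, -0.068, -0.001]
force: [-0.2, -0.2, 0.2]
width: 0.047
```

```bash
python3 - <<'E'
from h import *
goto([.526,.191,.100],np.radians(82.3))
a=optics.capture("top")["color"][:,:,::-1];b=optics.capture("scene")["color"][:,:,::-1]
cv2.imwrite("pics/g1.png",np.hstack([cv2.resize(a[220:320,190:290],None,fx=4,fy=4,interpolation=2),cv2.resize(b[120:220,310:410],None,fx=4,fy=4,interpolation=2)]))
E
```

```text
tcp [0.5261 0.1895 0.1645] shift units [-0.   -0.05  2.15] turn units [ 0.0007  0.0014 -0.0006] clock 2.9333
```

View pics/g1.png

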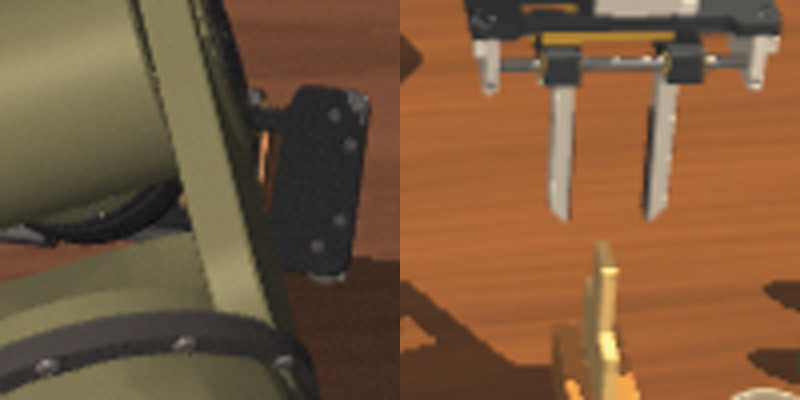

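The scene view shows the fingers straddling the tab: fingertips at about x=560 and 655, tab at about 606. I'll go down and grip.

{"method": "apply_moves", "body": {
  "targets": [
    [0, 0, -0.05, 0.5, 0, 0, 0],
    [0, 0, 0, 0.5, 0, 0, 0],
    [0, 0, 0, 0.5, 0, 0, 0],
    [0, 0, 0, 0.4, 0, 0, 0],
    [0, 0, 0, 0.25, 0, 0, 0],
    [0, 0, 0, 0, 0, 0, 0],
    [1, 0, 0, 0, 0, 0, 0],
    [1, 0, 0, 0, 0, 0, 0],
    [1, 0, 0, 0, 0, 0, 0],
    [1, 0, 0, 0, 0, 0, 0]
  ],
  "newtons": 25
}}

```text
clock: 3.87
eef_pos: [0.527, 0.1917, 0.1016]
tcp_rot: [-0.0, 0.998, -0.068, 0.0]
force: [0.4, 0.0, -0.2]
width: 0.0238
```

{"method": "apply_moves", "body": {
  "targets": [
    [1, 0, 0, 0, 0, 0, 0],
    [1, 0, 0, 0, 0, 0, 0],
    [1, 0, 0, 0, 0, 0, 0]
  ]
}}

```text
clock: 4.12
eef_pos: [0.5268, 0.1917, 0.1011]
tcp_rot: [-0.0, 0.998, -0.068, 0.0]
force: [0.6, 0.2, 1.9]
width: 0.0076
```

```bash
python3 - <<'E'
from h import *
s=env.sense(); print(s["width"],s["force"])
goto([.526,.191,.25],np.radians(82.3))
E
```

```text
0.007613241575266236 [0.57433287 0.16085075 1.86972149]
tcp [0.5268 0.1917 0.1011] shift units [-0.02  0.02 -4.96] turn units [-0.0001 -0.0001 -0.0007] clock 4.1167
```

{"method": "apply_moves", "body": {
  "targets": [
    [1, 0, 0, -0.3, 0, 0, 0],
    [1, 0, 0, -0.6, 0, 0, 0],
    [1, 0, 0, -0.9, 0, 0, 0],
    [1, 0, 0, -0.9, 0, 0, 0],
    [1, 0, 0, -0.9, 0, 0, 0],
    [1, 0, 0, -0.9, 0, 0, 0],
    [1, 0, 0, 0, 0, 0, -0.037],
    [1, 0, 0, 0, 0, 0, -0.037],
    [1, 0, 0, 0, 0, 0, -0.037],
    [1, 0, 0, 0, 0, 0, 0]
  ]
}}

```text
clock: 4.95
eef_pos: [0.5267, 0.1916, 0.2366]
tcp_rot: [-0.0, 1.0, 0.021, 0.0]
force: [0.7, 0.8, -1.1]
width: 0.0081
```

```bash
python3 - <<'E'
from h import *
s=env.sense(); print(s["width"],s["force"])
goto([.5305,-.265,.235],np.radians(92.4))
E
```

```text
0.008133645746843578 [ 0.67384091  0.84961709 -1.05673876]
tcp [0.5267 0.1916 0.2366] shift units [-0.5  15.21  0.05] turn units [-0.0001 -0.0003 -0.0002] clock 4.95
```

{"method": "apply_moves", "body": {
  "targets": [
    [1, 0, 0.4, 0, 0, 0, 0],
    [1, -0.05, 0.8, 0, 0, 0, 0],
    [1, -0.05, 1, 0, 0, 0, 0],
    [1, -0.05, 1, 0, 0, 0, 0],
    [1, -0.05, 1, 0, 0, 0, 0],
    [1, -0.05, 1, 0, 0, 0, 0],
    [1, -0.05, 1, 0, 0, 0, 0],
    [1, -0.05, 1, 0, 0, 0, 0],
    [1, -0.05, 1, 0, 0, 0, 0],
    [1, -0.05, 1, 0, 0, 0, 0]
  ]
}}

```text
clock: 5.78
eef_pos: [0.5234, -0.0869, 0.2362]
tcp_rot: [0.0, 1.0, 0.018, 0.0]
force: [-0.2, 0.2, -0.8]
width: 0.0076
```

{"method": "apply_moves", "body": {
  "targets": [
    [1, 0, 1, 0, 0, 0, 0],
    [1, 0, 1, 0, 0, 0, 0],
    [1, 0, 1, 0, 0, 0, 0],
    [1, 0, 1, 0, 0, 0, 0],
    [1, 0, 1, 0, 0, 0, 0],
    [1, 0, 0.6, 0, 0, 0, 0],
    [1, 0, 0.3, 0, 0, 0, 0],
    [1, 0, 0, 0, 0, 0, 0],
    [1, 0, 0, 0, 0, 0, 0]
  ]
}}

```text
clock: 6.53
eef_pos: [0.5306, -0.2613, 0.2359]
tcp_rot: [-0.0, 1.0, 0.019, -0.0]
force: [0.1, 0.8, -0.7]
width: 0.0078
```

```bash
python3 - <<'E'
from h import *
goto([.5305,-.265,.185],np.radians(92.4))
E
```

```text
tcp [ 0.5306 -0.2613  0.2359] shift units [-0.01  0.12  1.7 ] turn units [-0.0002  0.0001 -0.0027] clock 6.5333
```

{"method": "apply_moves", "body": {
  "targets": [
    [1, 0, 0.12, 0.5, 0, 0, 0],
    [1, 0, 0, 0.6, 0, 0, 0],
    [1, 0, 0, 0.6, 0, 0, 0],
    [1, 0, 0, 0, 0, 0, 0],
    [1, 0, 0, 0, 0, 0, 0],
    [1, 0, 0, 0, 0, 0, 0]
  ]
}}

```text
clock: 7.03
eef_pos: [0.5315, -0.2647, 0.1864]
tcp_rot: [0.0, 1.0, 0.02, 0.001]
force: [-0.0, 0.4, -0.4]
width: 0.0079
```

```bash
python3 - <<'E'
from h import *
goto([.5305,-.265,.104],np.radians(92.4))
p,_=tcp()
a=optics.capture("top")["color"][:,:,::-1];b=optics.capture("scene")["color"][:,:,::-1]
y=np.array([np.cos(np.radians(92.4)),np.sin(np.radians(92.4))]);x=np.array([y[1],-y[0]])
for sx in(-1,1):
  for sy in(-1,1): print(sx,sy,"foot",proj([*(p[:2]+.05*sx*x+.004*sy*y),p[2]-.093],"scene").round(1),"groove",proj([*(np.array([.5305,-.265])+.053*sx*x+.0115*sy*y),.078],"scene").round(1))
cv2.imwrite("pics/g2.png",np.hstack([cv2.resize(a[220:320,430:550],None,fx=3,fy=3,interpolation=2),cv2.resize(b[170:270,130:230],None,fx=4,fy=4,interpolation=2)[:300]if 0 else cv2.copyMakeBorder(cv2.resize(b[190:265,130:230],None,fx=4,fy=4,interpolation=2),0,0,0,0,0)]))
E
```

```text
tcp [ 0.5315 -0.2647  0.1864] shift units [-0.04  0.01  2.75] turn units [ 0.0005 -0.0008 -0.0015] clock 7.0333
-1 -1 foot [173.7 200.8] groove [171.3 205.6]
-1 1 foot [177.  200.4] groove [180.8 204.5]
1 -1 foot [174.6 223.3] groove [172.2 229.7]
1 1 foot [178.2 222.8] groove [182.3 228.4]
```

View pics/g2.png

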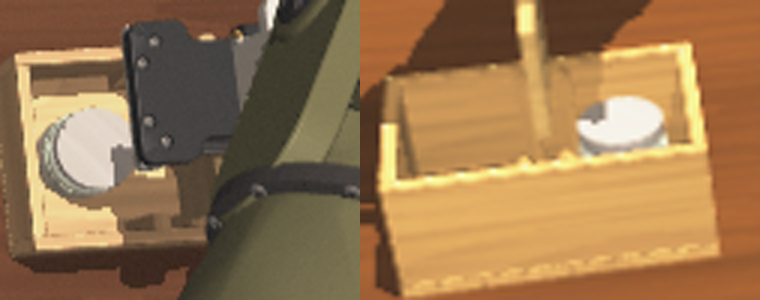

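In the scene crop the panel's foot (about x=542) lies between the two bevelled ribs (about 525 and 570), so it lines up with the groove. I'll lower it and watch the force.

{"method": "apply_moves", "body": {
  "targets": [
    [1, -0.03, 0.01, 0.2, 0, 0, 0],
    [1, 0, 0, 0.2, 0, 0, 0],
    [1, 0, 0, 0.2, 0, 0, 0],
    [1, 0, 0, 0.2, 0, 0, 0],
    [1, 0, 0, 0.2, 0, 0, 0],
    [1, 0, 0, 0, 0, 0, 0]
  ]
}}

```text
clock: 7.63
eef_pos: [0.5296, -0.2653, 0.1533]
tcp_rot: [-0.001, 1.0, 0.019, -0.001]
force: [-0.2, -0.2, -1.3]
width: 0.0081
```

{"method": "apply_moves", "body": {
  "targets": [
    [1, 0, 0, 0.25, 0, 0, 0],
    [1, 0, 0, 0.25, 0, 0, 0],
    [1, 0, 0, 0.25, 0, 0, 0],
    [1, 0, 0, 0.25, 0, 0, 0],
    [1, 0, 0, 0.25, 0, 0, 0],
    [1, 0, 0, 0.25, 0, 0, 0],
    [1, 0, 0, 0, 0, 0, 0]
  ]
}}

```text
clock: 8.22
eef_pos: [0.5295, -0.2652, 0.108]
tcp_rot: [-0.001, 1.0, 0.019, -0.001]
force: [0.2, 0.0, -1.2]
width: 0.0078
```

{"method": "apply_moves", "body": {
  "targets": [
    [1, 0, 0, 0.1, 0, 0, 0],
    [1, 0, 0, 0.1, 0, 0, 0],
    [1, 0, 0, 0.05, 0, 0, 0],
    [1, 0, 0, 0, 0, 0, 0]
  ]
}}

```text
clock: 8.55
eef_pos: [0.5301, -0.2655, 0.1023]
tcp_rot: [-0.0, 1.0, 0.019, -0.0]
force: [-0.2, -0.3, -0.1]
width: 0.0081
```

{"method": "apply_moves", "body": {
  "targets": [
    [1, 0, 0, 0.05, 0, 0, 0],
    [1, 0, 0, 0.03, 0, 0, 0],
    [1, 0, 0, 0, 0, 0, 0]
  ]
}}

```text
clock: 8.8
eef_pos: [0.5304, -0.2657, 0.1011]
tcp_rot: [0.0, 1.0, 0.019, 0.001]
force: [-1.4, 0.7, 7.5]
width: 0.0078
```

{"method": "apply_moves", "body": {
  "targets": [
    [0, 0, 0, 0, 0, 0, 0],
    [0, 0, 0, 0, 0, 0, 0],
    [0, 0, 0, 0, 0, 0, 0],
    [0, 0, 0, 0, 0, 0, 0],
    [0, 0, 0, 0, 0, 0, 0],
    [0, 0, 0, 0, 0, 0, 0]
  ]
}}

```text
clock: 9.3
eef_pos: [0.5301, -0.2655, 0.1]
tcp_rot: [-0.0, 1.0, 0.019, -0.0]
force: [0.6, 0.3, 1.0]
width: 0.0441
```

{"method": "apply_moves", "body": {
  "targets": [
    [0, 0, 0, -0.3, 0, 0, 0],
    [0, 0, 0, -0.6, 0, 0, 0],
    [0, 0, 0, -0.9, 0, 0, 0],
    [0, 0, 0, -0.9, 0, 0, 0],
    [0, 0, 0, -0.9, 0, 0, 0],
    [0, 0, 0, -0.9, 0, 0, 0],
    [0, 0, 0, -0.9, 0, 0, 0],
    [0, 0, 0, 0, 0, 0, 0]
  ]
}}

```text
clock: 9.97
eef_pos: [0.5312, -0.2661, 0.2686]
tcp_rot: [0.002, 1.0, 0.019, 0.004]
force: [1.0, -0.3, 0.9]
width: 0.047
```

```bash
python3 - <<'E'
from h import *
goto([.503,.364,.28],np.radians(92))
b=optics.capture("scene")["color"][:,:,::-1]
for z in (.122,.130): print(proj([.5305,-.265,z],"scene"))
cv2.imwrite("pics/g3.png",cv2.resize(b[170:270,120:240],None,fx=4,fy=4,interpolation=2))
E
```

```text
tcp [ 0.5312 -0.2661  0.2686] shift units [ -0.12 -21.02  -0.48] turn units [ 0.0029 -0.0047  0.0025] clock 9.9667
[173.97814046 201.00646323]
[173.48132849 198.09368881]
```

View pics/g3.png

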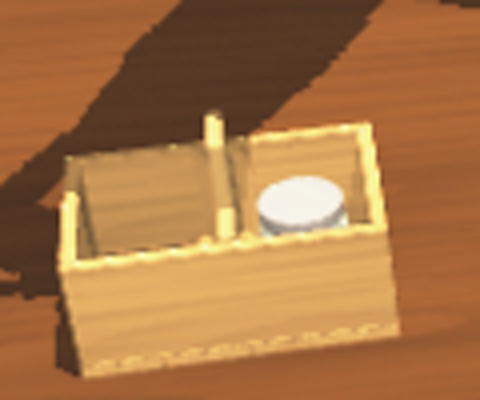

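The tab's top is at about (173.5,199.5) and I predicted (174,201) for fully home. The 7.5 N on the last push also fits the panel touching the floor, so the divider is home and released. Next, the bottle.

{"method": "apply_moves", "body": {
  "targets": [
    [-0.2, 0, -0.5, 0, 0, 0, 0],
    [-0.2, 0, -1, 0, 0, 0, 0],
    [-0.2, 0, -1, 0, 0, 0, 0],
    [-0.2, 0, -1, 0, 0, 0, 0],
    [-0.2, 0, -1, 0, 0, 0, 0],
    [-0.2, 0, -1, 0, 0, 0, 0],
    [-0.2, 0, -1, 0, 0, 0, 0],
    [-0.2, 0, -1, 0, 0, 0, 0],
    [-0.2, 0, -1, 0, 0, 0, 0],
    [-0.2, 0, -1, 0, 0, 0, 0]
  ]
}}

```text
clock: 10.85
eef_pos: [0.5179, 0.0213, 0.2611]
tcp_rot: [-0.0, 1.0, 0.02, -0.001]
force: [0.6, 0.1, -0.5]
width: 0.0567
```

{"method": "apply_moves", "body": {
  "targets": [
    [-0.2, 0, -1, 0, 0, 0, 0],
    [-0.2, 0, -1, 0, 0, 0, 0],
    [-0.2, 0, -1, 0, 0, 0, 0],
    [-0.2, 0, -1, 0, 0, 0, 0],
    [-0.2, 0, -1, 0, 0, 0, 0],
    [-0.2, 0, -1, 0, 0, 0, 0],
    [-0.2, 0, -1, 0, 0, 0, 0],
    [-0.2, 0, -1, 0, 0, 0, 0],
    [-0.2, 0, -1, 0, 0, 0, 0],
    [-0.2, 0, 0, 0, 0, 0, 0]
  ]
}}

```text
clock: 11.68
eef_pos: [0.5067, 0.2934, 0.2605]
tcp_rot: [0.0, 1.0, 0.021, -0.001]
force: [-0.1, -0.4, -0.4]
width: 0.0565
```

```bash
python3 - <<'E'
from h import *
goto([.503,.3644,.195],np.radians(92.4))
E
```

```text
tcp [0.5067 0.2934 0.2605] shift units [-0.02 -2.37  2.18] turn units [0.0001 0.0016 0.0004] clock 11.6833
```

{"method": "apply_moves", "body": {
  "targets": [
    [-0.2, -0.02, -0.8, 0, 0, 0, 0],
    [-0.2, 0, -0.8, 0.6, 0, 0, 0],
    [-0.2, 0, -0.77, 0.8, 0, 0, 0],
    [-0.2, 0, 0, 0.78, 0, 0, 0],
    [-0.2, 0, 0, 0, 0, 0, 0],
    [-0.2, 0, 0, 0, 0, 0, 0]
  ]
}}

```text
clock: 12.18
eef_pos: [0.5043, 0.3597, 0.1956]
tcp_rot: [0.001, 1.0, 0.02, -0.001]
force: [0.2, 0.7, 1.5]
width: 0.0564
```

```bash
python3 - <<'E'
from h import *
goto([.503,.3644,.138],np.radians(92.4))
a=optics.capture("top")["color"][:,:,::-1];b=optics.capture("scene")["color"][:,:,::-1]
cv2.imwrite("pics/g4.png",np.hstack([cv2.resize(a[235:335,80:180],None,fx=4,fy=4,interpolation=2),cv2.resize(b[110:210,375:475],None,fx=4,fy=4,interpolation=2)]))
E
```

```text
tcp [0.5043 0.3597 0.1956] shift units [-0.03 -0.16  1.92] turn units [ 0.0011  0.0018 -0.0018] clock 12.1833
```

View pics/g4.png

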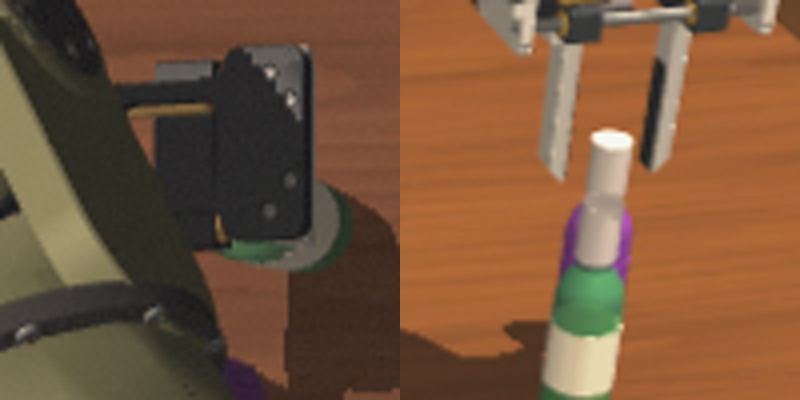

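The scene view shows the green cap at about x=600 between the fingertips at 555 and 655. I'll go down and grip it.

{"method": "apply_moves", "body": {
  "targets": [
    [-0.2, -0.03, -0.14, 0.3, 0, 0, 0],
    [-0.2, 0, 0, 0.4, 0, 0, 0],
    [-0.2, 0, 0, 0.4, 0, 0, 0],
    [-0.2, 0, 0, 0.4, 0, 0, 0],
    [-0.2, 0, 0, 0.3, 0, 0, 0],
    [-0.2, 0, 0, 0.1, 0, 0, 0],
    [-0.2, 0, 0, 0, 0, 0, 0],
    [1, 0, 0, 0, 0, 0, 0],
    [1, 0, 0, 0, 0, 0, 0],
    [1, 0, 0, 0, 0, 0, 0]
  ],
  "newtons": 30
}}

```text
clock: 13.12
eef_pos: [0.5044, 0.3644, 0.1403]
tcp_rot: [-0.0, 1.0, 0.019, 0.0]
force: [-0.5, -0.5, -0.6]
width: 0.0396
```

{"method": "apply_moves", "body": {
  "targets": [
    [1, 0, 0, 0, 0, 0, 0],
    [1, 0, 0, 0, 0, 0, 0],
    [1, 0, 0, 0, 0, 0, 0],
    [1, 0, 0, 0, 0, 0, 0]
  ]
}}

```text
clock: 13.45
eef_pos: [0.5043, 0.3644, 0.14]
tcp_rot: [-0.0, 1.0, 0.019, 0.0]
force: [-0.2, -0.2, 1.7]
width: 0.0266
```

{"method": "apply_moves", "body": {
  "targets": [
    [1, 0, 0, -0.2, 0, 0, 0],
    [1, 0, 0, -0.4, 0, 0, 0],
    [1, 0, 0, -0.6, 0, 0, 0],
    [1, 0, 0, -0.8, 0, 0, 0],
    [1, 0, 0, -0.8, 0, 0, 0],
    [1, 0, 0, -0.8, 0, 0, 0],
    [1, 0, 0, -0.8, 0, 0, 0],
    [1, 0, 0, -0.4, 0, 0, 0],
    [1, 0, 0, 0, 0, 0, 0]
  ]
}}

```text
clock: 14.2
eef_pos: [0.5046, 0.3645, 0.2878]
tcp_rot: [-0.001, 1.0, 0.019, 0.002]
force: [-0.6, -0.4, -1.6]
width: 0.0261
```

```bash
python3 - <<'E'
from h import *
s=env.sense(); print(s["width"],s["force"],s["joint_positions"].round(2))
goto([.5323,-.309,.28],np.radians(92.4))
E
```

```text
0.026112716374848848 [-0.59227044 -0.37197724 -1.55121268] [ 0.57  0.43  1.2  -0.    1.52  2.1 ]
tcp [0.5046 0.3645 0.2878] shift units [ 0.05 22.47  0.2 ] turn units [-0.0017 -0.003  -0.0019] clock 14.2
```

{"method": "apply_moves", "body": {
  "targets": [
    [1, 0, 0.3, 0, 0, 0, 0],
    [1, 0, 0.6, 0, 0, 0, 0],
    [1, 0, 0.9, 0, 0, 0, 0],
    [1, 0, 0.9, 0, 0, 0, 0],
    [1, 0, 0.9, 0, 0, 0, 0],
    [1, 0, 0.9, 0, 0, 0, 0],
    [1, 0, 0.9, 0, 0, 0, 0],
    [1, 0, 0.9, 0, 0, 0, 0],
    [1, 0, 0.9, 0, 0, 0, 0],
    [1, 0, 0.9, 0, 0, 0, 0]
  ]
}}

```text
clock: 15.03
eef_pos: [0.5127, 0.1195, 0.2823]
tcp_rot: [0.0, 1.0, 0.019, -0.001]
force: [0.5, 0.6, -3.2]
width: 0.0268
```

{"method": "apply_moves", "body": {
  "targets": [
    [1, 0, 0.9, 0, 0, 0, 0],
    [1, 0, 0.9, 0, 0, 0, 0],
    [1, 0, 0.9, 0, 0, 0, 0],
    [1, 0, 0.9, 0, 0, 0, 0],
    [1, 0, 0.9, 0, 0, 0, 0],
    [1, 0, 0.9, 0, 0, 0, 0],
    [1, 0, 0.9, 0, 0, 0, 0],
    [1, 0, 0.9, 0, 0, 0, 0],
    [1, 0, 0.9, 0, 0, 0, 0],
    [1, 0, 0.9, 0, 0, 0, 0]
  ]
}}

```text
clock: 15.87
eef_pos: [0.523, -0.15, 0.2823]
tcp_rot: [-0.0, 1.0, 0.019, -0.001]
force: [1.3, 0.5, -1.6]
width: 0.0264
```

{"method": "apply_moves", "body": {
  "targets": [
    [1, 0, 0.9, 0, 0, 0, 0],
    [1, 0, 0.9, 0, 0, 0, 0],
    [1, 0, 0.8, 0, 0, 0, 0],
    [1, 0, 0.5, 0, 0, 0, 0],
    [1, 0, 0.3, 0, 0, 0, 0],
    [1, 0, 0, 0, 0, 0, 0],
    [1, 0, 0, 0, 0, 0, 0]
  ]
}}

```text
clock: 16.45
eef_pos: [0.5279, -0.2498, 0.2832]
tcp_rot: [-0.0, 1.0, 0.019, -0.0]
force: [0.3, -1.0, -2.4]
width: 0.0267
```

```bash
python3 - <<'E'
from h import *
goto([.5323,-.309,.2355],np.radians(92.4))
E
```

```text
tcp [ 0.5279 -0.2498  0.2832] shift units [0.07 1.98 1.59] turn units [-0.0004  0.0004 -0.002 ] clock 16.45
```

{"method": "apply_moves", "body": {
  "targets": [
    [1, 0.07, 0.4, 0, 0, 0, 0],
    [1, 0, 0.6, 0, 0, 0, 0],
    [1, 0, 0.6, 0, 0, 0, 0],
    [1, 0, 0.38, 0.2, 0, 0, 0],
    [1, 0, 0, 0.4, 0, 0, 0],
    [1, 0, 0, 0.5, 0, 0, 0],
    [1, 0, 0, 0.49, 0, 0, 0],
    [1, 0, 0, 0, 0, 0, 0],
    [1, 0, 0, 0, 0, 0, 0],
    [1, 0, 0, 0, 0, 0, 0]
  ]
}}

```text
clock: 17.28
eef_pos: [0.5328, -0.3094, 0.2369]
tcp_rot: [0.0, 1.0, 0.02, 0.0]
force: [0.5, -0.5, -2.0]
width: 0.0263
```

```bash
python3 - <<'E'
from h import *
goto([.5323,-.309,.2355],np.radians(92.4))
p,_=tcp(); b=optics.capture("scene")["color"][:,:,::-1]; a=optics.capture("top")["color"][:,:,::-1]
f=[.5323,-.309]
print("foot scene",proj([*f,.0955],"scene"),"cap base",proj([*f,.2155],"scene"),"shoulder .1875",proj([*f,.1875],"scene"))
cv2.imwrite("pics/g5.png",np.hstack([cv2.resize(b[110:270,110:250],None,fx=3,fy=3,interpolation=2),cv2.resize(a[200:320,430:550],(360,480),interpolation=2)[:480]]))
E
```

```text
tcp [ 0.5328 -0.3094  0.2369] shift units [-0.01 -0.02  0.05] turn units [ 0.0004 -0.0006 -0.0017] clock 17.2833
foot scene [156.4689901  212.74087107] cap base [147.60278976 167.56983204] shoulder .1875 [149.76471207 178.58427717]
```

View pics/g5.png

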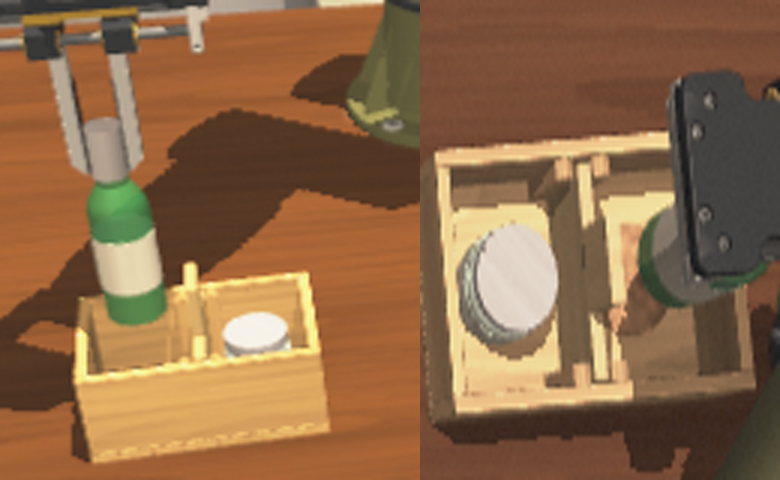

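The bottle hangs upright over the pad. The near edge of its foot shows at about (156,217), and I predicted about 218. The divider is still seated in its grooves. One small trim, a pause to settle, then I'll hand it in.

{"method": "apply_moves", "body": {
  "targets": [
    [1, 0, 0, 0.05, 0, 0, 0],
    [1, 0, 0, 0, 0, 0, 0],
    [1, 0, 0, 0, 0, 0, 0],
    [1, 0, 0, 0, 0, 0, 0],
    [1, 0, 0, 0, 0, 0, 0],
    [1, 0, 0, 0, 0, 0, 0]
  ]
}}

```text
clock: 17.88
eef_pos: [0.5324, -0.3096, 0.2345]
tcp_rot: [0.0, 1.0, 0.019, 0.0]
force: [0.5, 0.4, -2.3]
width: 0.0267
```

```bash
python3 - <<'E'
from h import *
from plant import workorder
goto([.5323,-.309,.2355],np.radians(92.4)); s=env.sense(); print(s["width"],abs(s["qd"]).max(),s["force"])
print(workorder.sign_off())
E
```

```text
tcp [ 0.5324 -0.3096  0.2345] shift units [-0.   -0.02 -0.03] turn units [ 0.    -0.    -0.002] clock 17.8833
0.026749678123679694 0.0016144481704770237 [ 0.45678646  0.38814121 -2.25847798]
the job is handed in; nothing more can be done
None
```

I put the divider in the middle grooves and let it go, then lifted the sample bottle by its cap and carried it over the wine bottle. It is now held over the cork pad, and I handed the job in at about 18 s of the 69 s allowed; sign-off reports no verdict.

- **Divider:** it met the case floor with about 7.5 N on the last push. After I let go, its tab showed at pixel (173.5, 199.5), against (174, 201) predicted for fully home.
- **Bottle:** at hand-in the arm was still (joint speeds under 0.002 rad/s) and about 1 mm from where I aimed over the pad's centre. The foot is about 16–17 mm above the rim, worked out from the gripper height. The grip is closed on the 27 mm cap, and the tool carries about 2.3 N, roughly the bottle's weight.
- **Last picture:** the bottle was upright and clear of the case, and the divider and jar were undisturbed. I took it before the final trim of 1–2 mm downward.

No check failed or disagreed. I took no last picture of the wine bottle or tasting glass; the carry height cleared the wine bottle by about 45 mm, and no force reading suggested a touch.

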